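# Lay the plain roller in the V-blocks for inspection

## Task

Take the thick plain roller (the one without a collar) from the wire rack and lay it lengthwise in the pair of V-blocks, resting in both and about midway so that it sticks out equally at both ends, ready to be clamped for inspection. Lower it all the way down into the Vs before letting go, do not drop it, and leave the collared shaft and the thin rod where they lie in the rack.

Things in the scene. Friction and masses are not known exactly. Their poses are not given: they have to be found in the camera images.
- roller: Plain aluminium roller, no collar, 30 mm diameter, 160 mm long, 0.3 kg, lying level in any of the wire rack's three seats. Origin at its centre on its axis, 47 mm above the table at the start; x runs along it. Two 46 mm high wires of the rack carry it 52 mm either side of mid-length (give or take 6); between them fingers have free room beside and below it, down to the rack's 6 mm plate.
- vstand: Two steel V-blocks fixed on a 136 x 90 x 12 mm base plate. Origin: centre of the plate's underside, at table height; x along the groove, z up. Blocks centred at x = -48 and +48 mm, 20 mm thick, 64 mm wide, tops 63 mm up; free 76 mm gap between for fingers. 90-degree Vs, 48 mm wide at the mouth, bottom at y = 0, 39 mm up. The roller lies home with its axis at y = 0, 60 mm up.
- collared: Bystander in the same wire rack, parallel to the roller: aluminium shaft of the same diameter and length but with a 48 mm diameter, 16 mm long collar near its middle (centred 24 mm towards +x). Origin on its axis at mid-length, x along it. Neighbouring shafts in the rack lie 85 mm apart, axis to axis. Stays where it is.
- thin: Bystander in the same wire rack, parallel to the roller: thin plain aluminium rod, 16 mm diameter, 160 mm long. Origin at its centre on its axis, 37 mm above the table, x along it. Stays where it is.
Not all that is in view belongs to the job. What is shaped like the roller but blue is not meant. Leave any pink look-alike of the vstand alone.

How it is judged (in metres and radians):
On the way, in this order (a step that is already met when the one before it is completed fails the run):
1. the roller is lifted off the rack (its axis more than 80 mm above the table) (height (world z) of roller above 0.08 m), for 0.1 s.
2. still held, the roller is lowered into both Vs (axis under 68 mm up, within 20 mm of midway along the groove, 10 mm sideways, 10 degrees of its direction) (x of roller in the frame of vstand between -0.02 and 0.02 m and y of roller in the frame of vstand between -0.01 and 0.01 m and angle between the x axis of roller and the x axis of vstand, either way round below 0.1745 rad and z of roller in the frame of vstand below 0.068 m and contact force between the fingers and roller above 0.5 N), for 0.1 s.
At the end, for the whole second after the job is handed in: The roller lies at rest in both V-blocks: its axis 55 to 65 mm above the table, within 10 mm of the groove's middle and 10 degrees of its direction, its centre within 20 mm of midway between the blocks; the collared shaft and the thin rod are within 30 mm of where they lay (x of roller in the frame of vstand between -0.02 and 0.02 m and y of roller in the frame of vstand between -0.01 and 0.01 m and angle between the x axis of roller and the x axis of vstand, either way round below 0.1745 rad and z of roller in the frame of vstand between 0.055 and 0.065 m and linear speed of roller below 0.02 m/s and distance of each of collared, thin from where it was at the start of the episode below 0.03 m); the robot touches nothing.
It fails at once if the collared shaft or the thin rod is moved more than 30 mm (distance of any of collared, thin from where it was at the start of the episode above 0.03 m).
It also fails if it takes over 32 s, if anything falls off the work surface, if the arm or the gripper's body presses on something with over 40 N, if the wrist force passes 120 N, or if a joint passes its speed limit or range.

## Robot

A 6-joint arm with a two-finger parallel gripper is mounted at the origin on the work surface. World frame = base frame: x ahead of the robot, y to its left, z up, the work surface at z = 0. Lengths are in m, angles in degrees, forces in N, time in s.
With the tool pointing down it reaches from about 0.4 to 0.825 m from the base axis. Payload 7 kg.
Tool frame: the origin (TCP) lies on the front face of the gripper's body, between the roots of the fingers; the fingertips stand 73 mm ahead of it and the grasp point (between the pads) lies 54 mm ahead of it (arm.nose_length is the y of the fingertips in the tool frame, in m); y points along the fingers, x is the direction in which the jaws open and shut, and the axes are right-handed (so a half turn about y gives the same grasp; the last joint's range is limited). The gripper opens to 85 mm and grips with 20 to 120 N. Pads are 22 mm wide; open, the fingers measure 114 mm over their backs; the gripper's body (76 mm by 85 mm) begins 54 mm behind the grasp point. The pads swing forward as they close: fully open they stand 13 mm farther back than shut.
Start: joints at [16.507, 20.546, 0.682, 0, -70.136, -16.507], TCP at [0.675, -0, 0.304] pointing down, gripper open.
Joint ranges: [-176.03, 176.03], [-82.01, 121.73], [-58.28, 71.71], [-173.87, 95.51], [-174.79, -0.11], [-173.66, 173.66]. Speed limits (degrees/s): [136.94, 136.94, 172.46, 180, 180, 180].

## Interface

Orientations are given as a 3x3 rotation matrix whose columns are the frame's x, y, z axes.
In Python, from rig import arm gives the robot as it stands.
- The arm moves only by the tool send_rows, never from a script. Its argument "series" is a list of rows, each an object of numbers: "hand": the finger opening in mm, from 0 to 85.4; "tx", "ty", "tz": the shift along the tool's x, y, z in mm; "twist": the turn about the tool's y in degrees. A call has 1 to 20 rows; each row is the pose to reach, as a shift and turn from the pose commanded when the call began, along the tool's axes at that moment; what a row does not reach only later rows make up. A row lasts 1/12 s, in which the tool goes at most 41.7 mm and 7.16 degrees, less where a joint would pass 70% of its speed; a pose out of reach is approached as far as the arm can. A call with a gripper value outside its range is refused whole. The fingers move at their own pace and stop on an object; the grip force is fixed at half the most. Time passes only in rows, so rows that repeat a pose let the fingers close. It gives the time, the measured TCP pose, the force and the opening at its end, in the units of the state.
- arm.get_state(): the state, without advancing time (a new reading comes with each control period).
- arm.get_image(name): name is "scene" or "side" or "wrist"; returns a dict with "image" (480x640x3 uint8, red, green, blue), "range_z" (480x640 float32, m along the optical axis (not along the pixel's ray), 0 where there is no reading), "fx", "fy", "cx", "cy" (pixels), "k1" (the pictures are not rectified: a ray, as slopes to the right and down, at radius r is drawn at 1 + k1 r^2 times it, then the intrinsics apply), "extrinsics" (4x4, takes a point from world to camera coordinates). Camera axes: x right, y down, z forward; pixel columns grow to the right and rows downward; lengths in m; the calibration is good to about 2 mm. A picture is of the moment at which its call begins.
- arm.job_done(): hands the job in, once; it reports no verdict.
Trained networks look in a picture, given as the dict that the camera call returned (one of the last four; its "shot" number tells which), for a name from the list of things; names that differ only in an ending like _2 or _b are one class to them, and where a whole thing is asked for, a point or a joint stands for the part that bears it (a point fixed in the world has none). Each returns a list of dicts, best first, with "conf" (0 to 1); they miss things now and then, are a little off and sometimes report something else, mostly with a low value. They report only what shows in the picture. A call takes as long as a camera call. They do not tell look-alikes from the thing itself.
- arm.recognise(target, picture): "at" ([row, column] in pixels, amid what is visible of it).
- arm.outline_of(target, picture): "mask" (480x640 bool, what is visible of it) and "at" ([row, column] in pixels, amid what is visible of it).
- arm.tip_of(target, picture): "at" ([row, column] in pixels: a listed point, or the origin of a listed thing).
The state is a dict: "clock": time; "qpos": joint angles; "joint_velocities": joint speeds; "joint_efforts": joint torques, N m; "tcp_pos": TCP position; "tool_rot": TCP orientation; "contact_force": force on the tool from outside, world axes, zero at the start; "wrist_torque": the same for the moment, N m; "finger_gap": finger opening in m.
Only numpy, scipy, OpenCV 4.12 (cv2) and the standard library are available. Lean on these libraries where they do the work, as an engineer would, in place of code of your own. Each camera call takes 0.05 s, during which the arm holds its last target.

## Working session

There is one attempt and no reset: what is moved stays moved. The work goes in short steps, Python scripts to look and compute and a tool call to move; the robot and the scene stay as the last step left them, time stands still between calls to the robot, and variables do not carry over. Pictures are saved under pics/ and viewed, and the job is handed in when it is done.

Besides the shell and the picture viewer there is one more tool, called after "Request:" by a JSON object that holds its "name" and its "arguments", one argument or row to a line. send_rows: Moves the arm, as the interface text tells. Its arguments: {"type":"object","properties":{"series":{"type":"array"}},"required":["series"]}

```bash
ls; mkdir -p pics; cat > h.py <<'E'
import numpy as np,cv2
from rig import arm
def save(p,n): cv2.imwrite('pics/'+n+'.png',p['image'][:,:,::-1])
def pts(p,mask=None,rc=None):
    z=p['range_z']
    if rc is None:
        r,c=np.nonzero(mask&(z>0))
    else: r,c=rc
    K=np.array([[p['fx'],0,p['cx']],[0,p['fy'],p['cy']],[0,0,1.]])
    u=cv2.undistortPoints(np.stack([c,r],1).astype(float).reshape(-1,1,2),K,np.array([p['k1'],0,0,0.])).reshape(-1,2)
    # exact inverse by iteration is done by opencv
    d=z[r.astype(int),c.astype(int)]
    P=np.c_[u*d[:,None],d]
    E=p['extrinsics']
    return (P-E[:3,3])@E[:3,:3], r,c
E
python3 - <<'E'
from h import *
s=arm.get_state(); print(s['clock'],s['tcp_pos'],s['tool_rot'])
for n in ['scene','side','wrist']:
    p=arm.get_image(n); save(p,n+'0')
    for t in ['roller','vstand','collared','thin']:
        for d in arm.outline_of(t,p)[:4]:
            m=d['mask']; X,_,_=pts(p,m)
            print(n,t,round(d['conf'],2),np.round(d['at']),m.sum(),np.median(X,0).round(3) if len(X) else None)
E
```

```text
pics
0.0 [ 6.74636652e-01 -1.64899299e-06  3.02991580e-01] [[-9.99998696e-01 -1.61275219e-03 -8.46121495e-05]
 [ 8.48043158e-05 -1.19086276e-04 -9.99999989e-01]
 [ 1.61274210e-03 -9.99998692e-01  1.19222889e-04]]
scene roller 0.77 [192. 360.] 1160 [0.373 0.187 0.021]
scene roller 0.71 [240. 388.] 1579 [0.585 0.157 0.056]
scene vstand 0.86 [271. 125.] 4497 [ 0.545 -0.229  0.024]
scene collared 0.8 [227. 439.] 1838 [0.581 0.241 0.056]
scene thin 0.79 [220. 477.] 768 [0.546 0.328 0.041]
side roller 0.87 [341. 404.] 1702 [0.356 0.194 0.026]
side roller 0.61 [299. 288.] 1693 [0.559 0.17  0.057]
side vstand 0.88 [174. 360.] 2016 [ 0.503 -0.212  0.012]
side vstand 0.64 [167. 273.] 2004 [ 0.696 -0.192  0.013]
side vstand 0.33 [343. 276.] 2078 [0.553 0.254 0.057]
side collared 0.73 [341. 278.] 2026 [0.552 0.254 0.057]
side thin 0.84 [391. 270.] 1144 [0.54  0.333 0.042]
wrist roller 0.87 [369. 392.] 2713 [0.598 0.157 0.059]
wrist roller 0.6 [344. 618.] 1463 [0.329 0.154 0.023]
wrist roller 0.37 [  2. 461.] 615 [ 0.543 -0.185  0.012]
wrist vstand 0.88 [ 12. 285.] 3555 [ 0.702 -0.176  0.013]
wrist vstand 0.67 [  1. 462.] 655 [ 0.541 -0.186  0.012]
```

View pics/scene0.png

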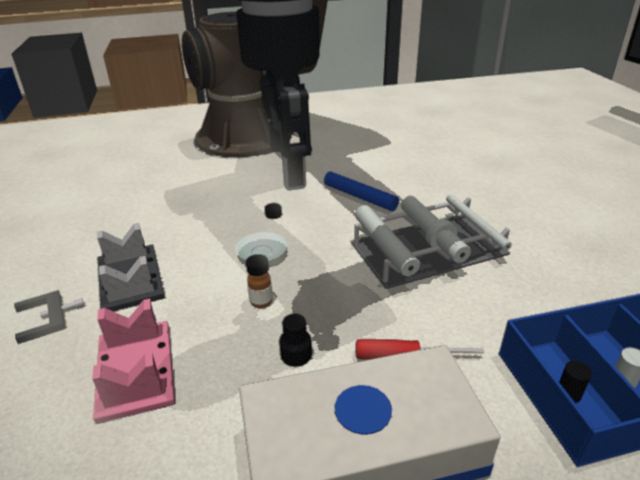

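View pics/side0.png

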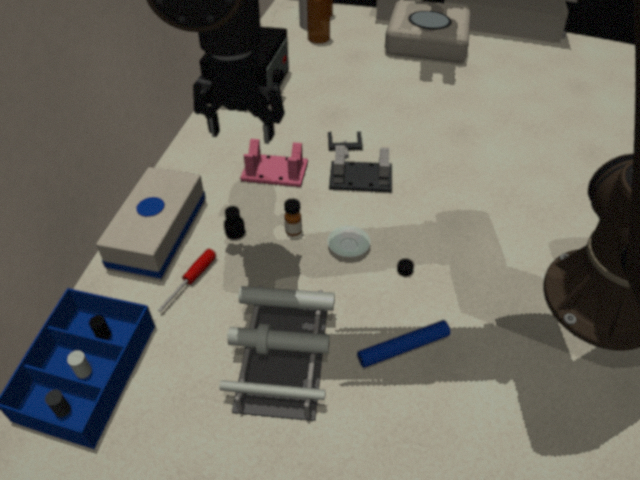

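View pics/wrist0.png

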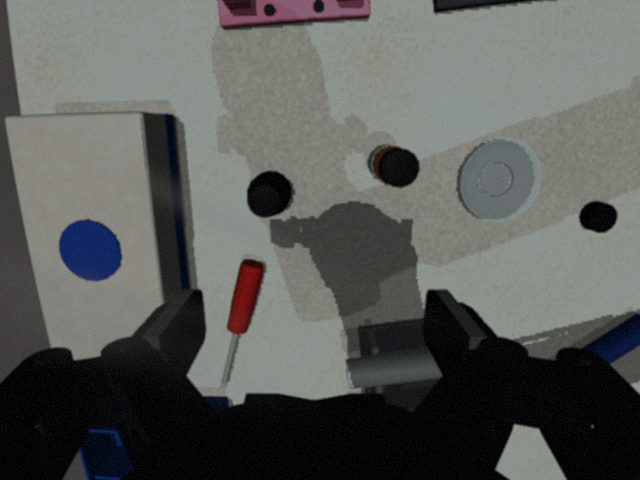

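```bash
cat > fit.py <<'E'
from h import *
from scipy.optimize import least_squares
def fitcyl(X,z0=None,R=.015,verbose=True):
    c0=np.median(X,0)
    Y=X[:,:2]-c0[:2]; th0=np.arctan2(*np.linalg.svd(Y,full_matrices=False)[2][0][::-1])
    def f(q):
        d=np.array([np.cos(q[2]),np.sin(q[2])]); n=np.array([-d[1],d[0]])
        l=(X[:,:2]-q[:2])@n
        return np.hypot(l,X[:,2]-q[3])-R
    s=least_squares(lambda q:f(q),[c0[0],c0[1],th0,c0[2]-.01],loss='soft_l1',f_scale=.002)
    q=s.x; d=np.array([np.cos(q[2]),np.sin(q[2])]); t=(X[:,:2]-q[:2])@d
    good=abs(f(q))<.005
    lo,hi=np.percentile(t[good],[.5,99.5]); c=q[:2]+d*(lo+hi)/2
    return c,np.degrees(q[2]),q[3],hi-lo,np.median(abs(f(q)))
E
python3 - <<'E'
from fit import *
for n in ['scene','side','wrist']:
    p=arm.get_image(n)
    for d in arm.outline_of('roller',p)[:3]:
        m=cv2.erode(d['mask'].astype(np.uint8),np.ones((3,3)))>0
        X,_,_=pts(p,m); X=X[X[:,2]>.03]
        if len(X)>300: print(n,d['at'],fitcyl(X))
    for d in arm.outline_of('vstand',p)[:2]:
        X,_,_=pts(p,d['mask']); 
        col=np.median(p['image'][d['mask']],0)
        pl=X[(abs(X[:,2]-.012)<.006)]
        print(n,'v',d['at'],col,len(X),len(pl), X.min(0).round(3),X.max(0).round(3))
        if len(pl)>200: print(cv2.minAreaRect((pl[:,:2]*1000).astype(np.float32)))
        top=X[X[:,2]>.03]; 
        if len(top)>100: print(' top',cv2.minAreaRect((top[:,:2]*1000).astype(np.float32)),len(top))
    if n=='scene': cv2.imwrite('pics/crop1.png',cv2.resize(p['image'][170:300,310:530,::-1],None,fx=3.5,fy=3.5)); cv2.imwrite('pics/crop2.png',cv2.resize(p['image'][210:430,60:200,::-1],None,fx=2.5,fy=2.5))
E
```

```text
scene [240.7, 388.0] (array([0.56474668, 0.1619316 ]), np.float64(8.004492029208516), np.float64(0.04522210540546059), np.float64(0.15579800233012242), np.float64(0.0006103551462470179))
scene [228.7, 437.3] (array([0.55462313, 0.24630203]), np.float64(7.636864933598902), np.float64(0.04594398351195656), np.float64(0.15595352244999316), np.float64(0.0012299784177254242))
scene v [270.4, 127.2] [88. 87. 86.] 4174 1620 [ 0.385 -0.283 -0.002] [ 0.578 -0.178  0.064]
((506.31243896484375, -231.29071044921875), (136.94381713867188, 89.84416198730469), 8.114310264587402)
 top ((505.135986328125, -231.95504760742188), (120.13865661621094, 66.00886535644531), 8.765190124511719) 1820
scene v [366.9, 133.4] [155.  94. 108.] 7710 3548 [ 0.571 -0.265 -0.003] [ 0.768 -0.162  0.064]
((697.495849609375, -211.37466430664062), (136.97128295898438, 90.58191680908203), 3.827908992767334)
 top ((696.4806518554688, -211.22283935546875), (118.87592315673828, 65.36278533935547), 3.5990443229675293) 3035
side [297.5, 286.8] (array([0.56104354, 0.16200019]), np.float64(-172.13422578468575), np.float64(0.04554
[... 568 characters left out ...]
896774292)
 top ((695.5651245117188, -208.16786193847656), (119.59317016601562, 70.11932373046875), 3.2453224658966064) 645
wrist [366.3, 395.9] (array([0.59692227, 0.16455245]), np.float64(7.739980587916452), np.float64(0.04693352754037565), np.float64(0.08716311896030202), np.float64(0.00046649303337563397))
wrist v [1.3, 464.4] [28. 30. 31.] 672 556 [ 0.471 -0.194  0.   ] [ 0.567 -0.179  0.015]
((522.2496337890625, -185.71678161621094), (89.62227630615234, 8.629167556762695), 3.1185824871063232)
wrist v [11.3, 286.9] [121.  75.  94.] 3566 3203 [ 0.625 -0.187 -0.001] [ 0.762 -0.164  0.039]
((693.893798828125, -177.4870147705078), (135.5550079345703, 22.665767669677734), 1.9373704195022583)
```

View pics/crop1.png

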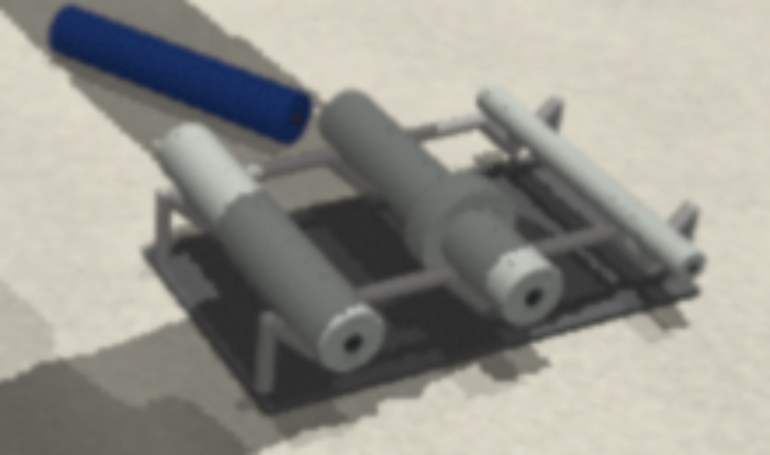

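View pics/crop2.png

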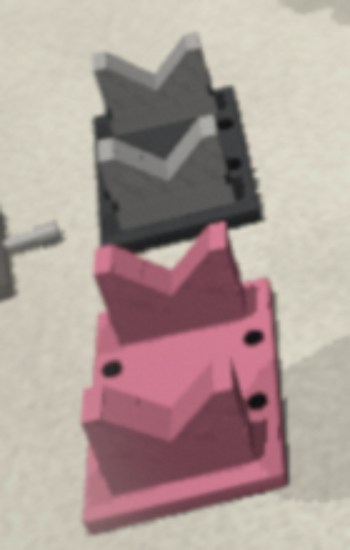

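Candidates in the scene image:
- (240,388): thick, plain and grey, in the rack. This is the roller.
- (227,439): has a collar, so it is the bystander shaft.
- (220,477): the thin rod.
- (192,360): blue, so not meant.

The grey stand at (271,125) is the vstand. The one at (366,133) is pink and stays alone. The crop confirms all of this.

The roller is at about (0.563, 0.162) at 7.9°, and the stand at (0.506, -0.231) at about 8.3°.

Request:
{"name": "send_rows", "arguments": {
  "series": [
    {"hand":62,"tx":112,"ty":100,"tz":-162,"twist":82},
    {"hand":62,"tx":112,"ty":100,"tz":-162,"twist":82},
    {"hand":62,"tx":112,"ty":100,"tz":-162,"twist":82},
    {"hand":62,"tx":112,"ty":100,"tz":-162,"twist":82},
    {"hand":62,"tx":112,"ty":100,"tz":-162,"twist":82},
    {"hand":62,"tx":112,"ty":100,"tz":-162,"twist":82},
    {"hand":62,"tx":112,"ty":100,"tz":-162,"twist":82},
    {"hand":62,"tx":112,"ty":100,"tz":-162,"twist":82},
    {"hand":62,"tx":112,"ty":100,"tz":-162,"twist":82},
    {"hand":62,"tx":112,"ty":100,"tz":-162,"twist":82},
    {"hand":62,"tx":112,"ty":100,"tz":-162,"twist":82},
    {"hand":62,"tx":112,"ty":100,"tz":-162,"twist":82},
    {"hand":62,"tx":112,"ty":100,"tz":-162,"twist":82},
    {"hand":62,"tx":112,"ty":100,"tz":-162,"twist":82},
    {"hand":62,"tx":112,"ty":100,"tz":-162,"twist":82},
    {"hand":62,"tx":112,"ty":100,"tz":-162,"twist":82}
  ]
}}

```text
clock: 2.53
tcp_pos: [0.563, 0.162, 0.2039]
tool_rot: [[-0.141, 0.0, -0.99], [0.99, 0.0, -0.141], [0.0, -1.0, -0.0]]
contact_force: [-0.6, 0.5, -0.6]
finger_gap: 0.062
```

```bash
python3 - <<'E'
from fit import *
s=arm.get_state(); print(s['clock'],s['tcp_pos'],s['tool_rot'].round(4) if hasattr(s['tool_rot'],'round') else s['tool_rot'],s['finger_gap'],s['qpos'])
for n in ['wrist','scene']:
    p=arm.get_image(n); save(p,n+'1')
    for d in arm.outline_of('roller',p)[:3]:
        m=cv2.erode(d['mask'].astype(np.uint8),np.ones((3,3)))>0
        X,_,_=pts(p,m); X=X[X[:,2]>.03]
        if len(X)>200: print(n,d['at'],d['conf'],fitcyl(X))
E
```

```text
2.5333 [0.56299934 0.16195824 0.20393174] [[-1.409e-01  1.000e-04 -9.900e-01]
 [ 9.900e-01  0.000e+00 -1.409e-01]
 [ 0.000e+00 -1.000e+00 -1.000e-04]] 0.06195412577087811 [ 3.51602420e+01  1.70325263e+01 -1.84932344e+01  8.42788520e-04
 -5.44701755e+01 -1.17060847e+02]
wrist [18.2, 442.0] 0.97 (array([0.41379118, 0.22408647]), np.float64(36.40187873299173), np.float64(0.015915346239329126), np.float64(0.01809244822102721), np.float64(0.000381585786372967))
wrist [224.8, 317.3] 0.89 (array([0.56117984, 0.15952666]), np.float64(7.811878840643662), np.float64(0.04711552199136341), np.float64(0.1550722892596376), np.float64(0.00038365881142129327))
scene [240.5, 390.8] 0.88 (array([0.56504029, 0.16195107]), np.float64(8.043148154775691), np.float64(0.04525635558461019), np.float64(0.15519381554159362), np.float64(0.000596955722195449))
```

View pics/wrist1.png

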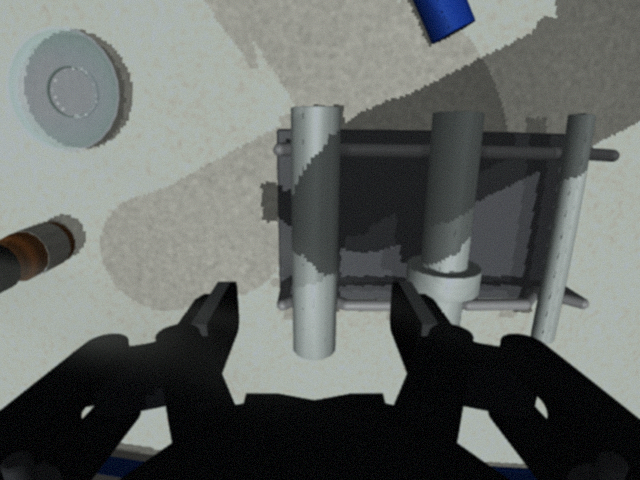

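View pics/scene1.png

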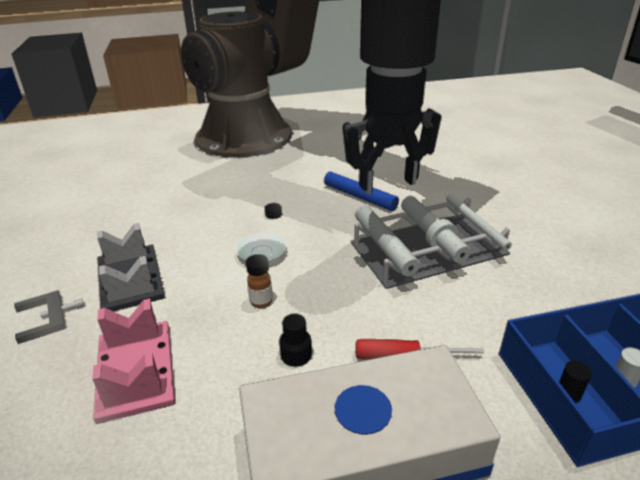

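The wrist view shows the roller at (225,317), lying lengthwise and centred between the fingers. The right finger has room beside the collar at (280,445). I'll go down, close and lift.

Request:
{"name": "send_rows", "arguments": {
  "series": [
    {"hand":60,"ty":35},
    {"hand":60,"ty":65},
    {"hand":60,"ty":90},
    {"hand":60,"ty":104},
    {"hand":60,"ty":104},
    {"hand":60,"ty":104},
    {"hand":20,"ty":104},
    {"hand":20,"ty":104},
    {"hand":20,"ty":104},
    {"hand":20,"ty":104},
    {"hand":20,"ty":104},
    {"hand":20,"ty":104},
    {"hand":20,"ty":104},
    {"hand":20,"ty":104},
    {"hand":20,"ty":104},
    {"hand":20,"ty":104}
  ]
}}

```text
schema error: expected keys hand, tx, ty, tz, twist
```

Request:
{"name": "send_rows", "arguments": {
  "series": [
    {"hand":60,"tx":0,"ty":35,"tz":0,"twist":0},
    {"hand":60,"tx":0,"ty":65,"tz":0,"twist":0},
    {"hand":60,"tx":0,"ty":90,"tz":0,"twist":0},
    {"hand":60,"tx":0,"ty":104,"tz":0,"twist":0},
    {"hand":60,"tx":0,"ty":104,"tz":0,"twist":0},
    {"hand":60,"tx":0,"ty":104,"tz":0,"twist":0},
    {"hand":20,"tx":0,"ty":104,"tz":0,"twist":0},
    {"hand":20,"tx":0,"ty":104,"tz":0,"twist":0},
    {"hand":20,"tx":0,"ty":104,"tz":0,"twist":0},
    {"hand":20,"tx":0,"ty":104,"tz":0,"twist":0},
    {"hand":20,"tx":0,"ty":104,"tz":0,"twist":0},
    {"hand":20,"tx":0,"ty":104,"tz":0,"twist":0},
    {"hand":20,"tx":0,"ty":104,"tz":0,"twist":0},
    {"hand":20,"tx":0,"ty":104,"tz":0,"twist":0},
    {"hand":20,"tx":0,"ty":104,"tz":0,"twist":0}
  ]
}}

```text
clock: 3.98
tcp_pos: [0.5637, 0.1623, 0.1015]
tool_rot: [[-0.14, 0.002, -0.99], [0.99, 0.001, -0.14], [0.001, -1.0, -0.002]]
contact_force: [-0.9, -0.4, 6.5]
finger_gap: 0.0284
```

Request:
{"name": "send_rows", "arguments": {
  "series": [
    {"hand":20,"tx":0,"ty":-10,"tz":0,"twist":0},
    {"hand":20,"tx":0,"ty":-30,"tz":0,"twist":0},
    {"hand":20,"tx":0,"ty":-60,"tz":0,"twist":0},
    {"hand":20,"tx":0,"ty":-90,"tz":0,"twist":0},
    {"hand":20,"tx":0,"ty":-100,"tz":0,"twist":0},
    {"hand":20,"tx":0,"ty":-100,"tz":0,"twist":0},
    {"hand":20,"tx":0,"ty":-100,"tz":0,"twist":0}
  ]
}}

```text
clock: 4.57
tcp_pos: [0.5625, 0.1619, 0.2]
tool_rot: [[-0.139, 0.0, -0.99], [0.99, 0.001, -0.139], [0.001, -1.0, -0.0]]
contact_force: [-0.5, -0.1, -4.4]
finger_gap: 0.0281
```

```bash
python3 - <<'E'
from fit import *
s=arm.get_state(); print(s['clock'],s['tcp_pos'],s['contact_force'],s['finger_gap'])
for n in ['wrist','scene','side']:
    p=arm.get_image(n); save(p,n+'2')
    for d in arm.outline_of('roller',p)[:3]:
        m=cv2.erode(d['mask'].astype(np.uint8),np.ones((3,3)))>0
        X,_,_=pts(p,m); X=X[X[:,2]>.03]
        if len(X)>200: print(n,d['at'],d['conf'],fitcyl(X))
E
```

```text
4.5667 [0.56248903 0.16192386 0.1999818 ] [-0.48964612 -0.05578009 -4.39239097] 0.028081729742776465
wrist [225.6, 318.0] 0.85 (array([0.53479403, 0.15570475]), np.float64(7.736192393068943), np.float64(0.1454355460088835), np.float64(0.10640806097363922), np.float64(0.0003441012560971204))
wrist [16.4, 443.3] 0.62 (array([0.41370621, 0.22420429]), np.float64(39.9174105367072), np.float64(0.01593953684798924), np.float64(0.018332363829726625), np.float64(0.00033977865693848256))
scene [195.1, 400.3] 0.92 (array([0.56633297, 0.16117444]), np.float64(8.804889195674445), np.float64(0.14172765349134128), np.float64(0.14895705788224506), np.float64(0.0006550344586955924))
side [259.1, 294.5] 0.77 (array([0.55817332, 0.16086723]), np.float64(-172.36109159585425), np.float64(0.14217410197241778), np.float64(0.15508855841520944), np.float64(0.0008394817311288515))
```

View pics/wrist2.png

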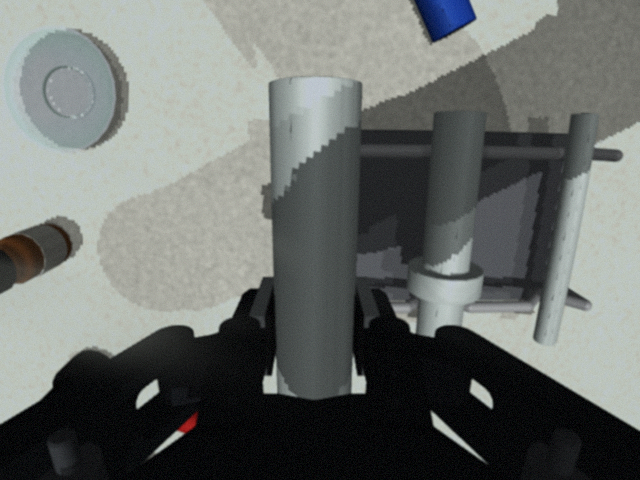

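View pics/scene2.png

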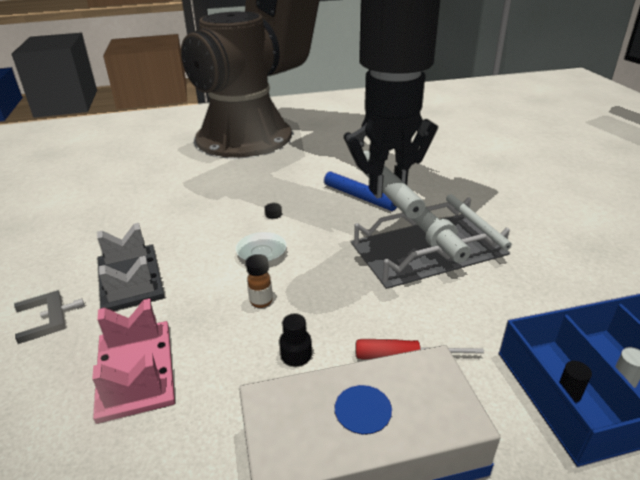

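The roller is held at (225,318) in the wrist view. Its height is about 0.145, and the other two parts haven't moved. I'll carry it over the stand.

Request:
{"name": "send_rows", "arguments": {
  "series": [
    {"hand":20,"tx":-15,"ty":-15,"tz":5,"twist":0},
    {"hand":20,"tx":-45,"ty":-20,"tz":14,"twist":0},
    {"hand":20,"tx":-80,"ty":-20,"tz":24,"twist":0},
    {"hand":20,"tx":-115,"ty":-20,"tz":34,"twist":0},
    {"hand":20,"tx":-150,"ty":-20,"tz":44,"twist":0},
    {"hand":20,"tx":-185,"ty":-20,"tz":54,"twist":0},
    {"hand":20,"tx":-220,"ty":-20,"tz":64,"twist":0},
    {"hand":20,"tx":-255,"ty":-20,"tz":74,"twist":0},
    {"hand":20,"tx":-290,"ty":-20,"tz":84,"twist":0},
    {"hand":20,"tx":-325,"ty":-20,"tz":95,"twist":0},
    {"hand":20,"tx":-355,"ty":-20,"tz":104,"twist":0},
    {"hand":20,"tx":-374,"ty":-20,"tz":109,"twist":0},
    {"hand":20,"tx":-381,"ty":-20,"tz":111,"twist":0},
    {"hand":20,"tx":-381,"ty":-20,"tz":111,"twist":0},
    {"hand":20,"tx":-381,"ty":-20,"tz":111,"twist":0},
    {"hand":20,"tx":-381,"ty":-20,"tz":111,"twist":0}
  ]
}}

```text
clock: 6.2
tcp_pos: [0.5062, -0.23, 0.2196]
tool_rot: [[-0.14, -0.0, -0.99], [0.99, 0.0, -0.14], [0.0, -1.0, 0.0]]
contact_force: [0.8, 1.0, -3.8]
finger_gap: 0.0286
```

```bash
python3 - <<'E'
from fit import *
s=arm.get_state(); print(s['clock'],s['tcp_pos'],s['contact_force'],s['finger_gap'])
for n in ['wrist','scene','side']:
    p=arm.get_image(n); save(p,n+'3')
    for d in arm.outline_of('roller',p)[:3]:
        m=cv2.erode(d['mask'].astype(np.uint8),np.ones((3,3)))>0
        X,_,_=pts(p,m); X=X[X[:,2]>.03]
        if len(X)>200: print(n,d['at'],round(d['conf'],2),fitcyl(X))
    for d in arm.outline_of('vstand',p)[:2]:
        m=cv2.erode(d['mask'].astype(np.uint8),np.ones((3,3)))>0
        X,_,_=pts(p,m); print(n,'v',d['at'],np.median(p['image'][m],0),len(X))
        for nm,q in(('plate',X[abs(X[:,2]-.012)<.004]),('top',X[(X[:,2]>.03)&(X[:,2]<.07)])):
            if len(q)>100: print(nm,len(q),cv2.minAreaRect((q[:,:2]*1000).astype(np.float32)))
E
```

```text
6.2 [ 0.50617362 -0.23002945  0.21959208] [ 0.76914794  0.96778025 -3.75186171] 0.02863439816370649
wrist [222.9, 318.2] 0.85 (array([ 0.47854292, -0.2362555 ]), np.float64(7.826866080119958), np.float64(0.16505024629831938), np.float64(0.10635202213686609), np.float64(0.00034242462577147893))
wrist v [384.3, 276.3] [150.  81. 104.] 313
plate 202 ((648.5607299804688, -215.5181884765625), (25.907323837280273, 83.76300811767578), 7.753562927246094)
wrist v [201.7, 270.9] [37. 40. 42.] 3749
plate 3260 ((495.8711853027344, -235.1168975830078), (115.92112731933594, 88.31863403320312), 8.863368034362793)
top 470 ((495.18536376953125, -235.73046875), (95.78507232666016, 63.960914611816406), 8.62464714050293)
scene [192.2, 101.7] 0.96 (array([ 0.51102783, -0.22945263]), np.float64(7.8729267549038555), np.float64(0.1632884631681711), np.float64(0.1497962891994588), np.float64(0.0005877143529034994))
scene v [364.8, 133.2] [153.  91. 106.] 7316
plate 3229 ((698.6843872070312, -210.72256469726562), (134.04335021972656, 88.89411163330078), 3.9376399517059326)
top 2894 ((698.03564453125, -211.018
[... 359 characters left out ...]
 0.94 (array([ 0.50382743, -0.23020721]), np.float64(-172.560890396551), np.float64(0.16355060624671677), np.float64(0.15417427866425867), np.float64(0.0012516978844378558))
side v [166.8, 273.3] [141.  76.  91.] 1866
plate 1005 ((694.2685546875, -206.4397735595703), (134.4904022216797, 89.90416717529297), 4.3692193031311035)
top 572 ((694.5570068359375, -206.88003540039062), (115.79396057128906, 67.59778594970703), 3.403871774673462)
side v [175.1, 358.8] [35. 36. 35.] 1883
plate 1116 ((504.02691650390625, -229.79904174804688), (131.3294677734375, 92.48042297363281), 9.2713623046875)
top 489 ((503.27191162109375, -225.09521484375), (115.9700927734375, 64.48332977294922), 10.594056129455566)
```

View pics/wrist3.png

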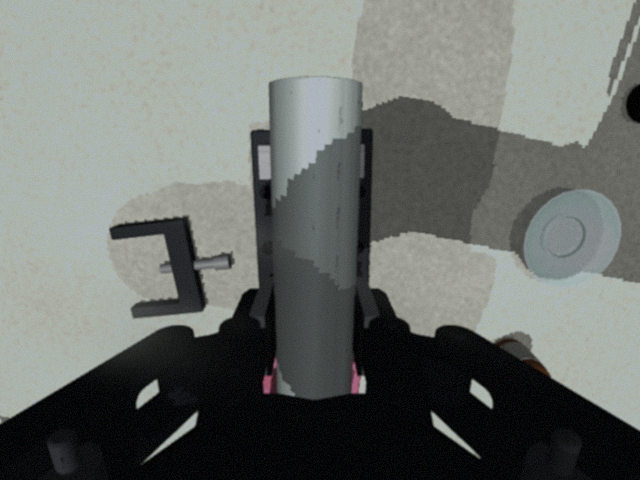

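View pics/scene3.png

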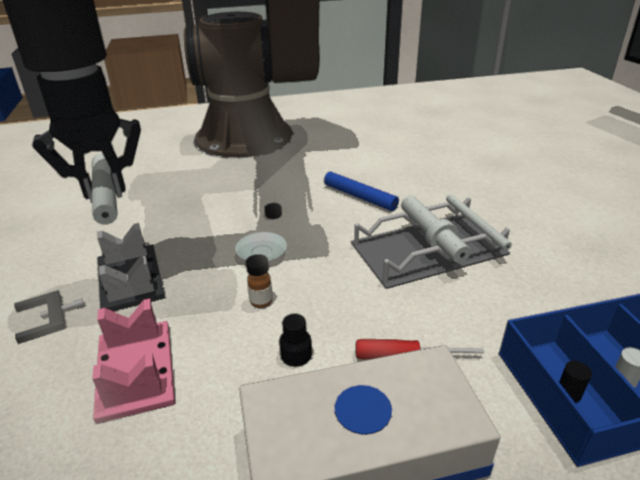

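View pics/side3.png

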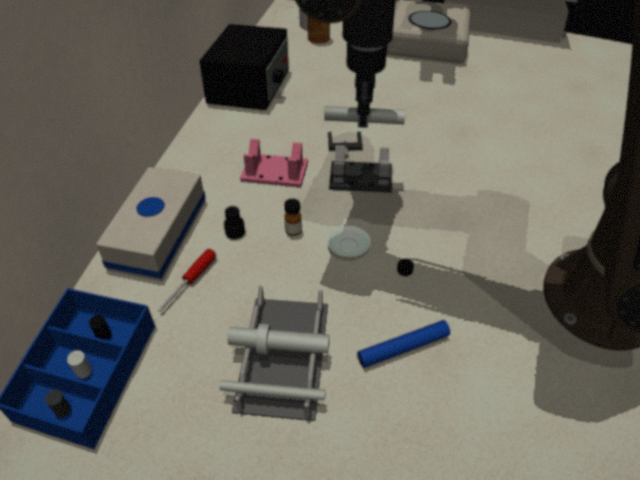

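The roller is over the grey stand, which is under it at (202,271) in the wrist view. It is 1 mm sideways, about 2 mm lengthwise and 0.8° off. I'll correct that and lower it.

Request:
{"name": "send_rows", "arguments": {
  "series": [
    {"hand":20,"tx":-1,"ty":15,"tz":2,"twist":-0.8},
    {"hand":20,"tx":-1,"ty":40,"tz":2,"twist":-0.8},
    {"hand":20,"tx":-1,"ty":60,"tz":2,"twist":-0.8},
    {"hand":20,"tx":-1,"ty":75,"tz":2,"twist":-0.8},
    {"hand":20,"tx":-1,"ty":85,"tz":2,"twist":-0.8},
    {"hand":20,"tx":-1,"ty":91,"tz":2,"twist":-0.8},
    {"hand":20,"tx":-1,"ty":95,"tz":2,"twist":-0.8},
    {"hand":20,"tx":-1,"ty":98,"tz":2,"twist":-0.8},
    {"hand":20,"tx":-1,"ty":100,"tz":2,"twist":-0.8},
    {"hand":20,"tx":-1,"ty":101,"tz":2,"twist":-0.8},
    {"hand":20,"tx":-1,"ty":102,"tz":2,"twist":-0.8},
    {"hand":20,"tx":-1,"ty":102,"tz":2,"twist":-0.8},
    {"hand":20,"tx":-1,"ty":102,"tz":2,"twist":-0.8}
  ]
}}

```text
clock: 7.73
tcp_pos: [0.5044, -0.2321, 0.1183]
tool_rot: [[-0.153, 0.001, -0.988], [0.988, -0.0, -0.153], [-0.0, -1.0, -0.001]]
contact_force: [-0.6, 0.4, -2.2]
finger_gap: 0.0285
```

Request:
{"name": "send_rows", "arguments": {
  "series": [
    {"hand":20,"tx":0,"ty":1,"tz":0,"twist":0},
    {"hand":20,"tx":0,"ty":2,"tz":0,"twist":0},
    {"hand":20,"tx":0,"ty":3,"tz":0,"twist":0},
    {"hand":20,"tx":0,"ty":4,"tz":0,"twist":0},
    {"hand":20,"tx":0,"ty":4,"tz":0,"twist":0},
    {"hand":20,"tx":0,"ty":4,"tz":0,"twist":0}
  ]
}}

```text
clock: 8.23
tcp_pos: [0.5044, -0.2319, 0.1152]
tool_rot: [[-0.153, 0.001, -0.988], [0.988, -0.0, -0.153], [-0.0, -1.0, -0.001]]
contact_force: [-4.3, 4.8, 9.8]
finger_gap: 0.0284
```

```bash
cat > look.py <<'E'
from fit import *
import sys
k=sys.argv[1]
s=arm.get_state(); print(s['clock'],s['tcp_pos'],s['contact_force'],s['finger_gap'])
for n in ['scene','side']:
    p=arm.get_image(n); save(p,n+k)
    for t in ['roller','collared','thin']:
      for d in arm.outline_of(t,p)[:3]:
        m=cv2.erode(d['mask'].astype(np.uint8),np.ones((3,3)))>0
        X,_,_=pts(p,m); X=X[X[:,2]>.025]
        if len(X)>200: print(n,t,d['at'],round(d['conf'],2),fitcyl(X,R=.008 if t=='thin' else .015))
    if n=='scene': cv2.imwrite('pics/c%s.png'%k,cv2.resize(p['image'][100:330,20:240,::-1],None,fx=2.5,fy=2.5))
E
python3 look.py 4
```

```text
8.2333 [ 0.50435547 -0.23188659  0.11516723] [-4.30042659  4.83294379  9.80525266] 0.028372255641636823
scene roller [250.4, 122.5] 0.86 (array([ 0.51261968, -0.23122834]), np.float64(8.790353689075745), np.float64(0.05904658847297843), np.float64(0.14252588092174978), np.float64(0.0005549440648860609))
scene roller [189.4, 361.6] 0.58 (array([0.35784154, 0.18472469]), np.float64(35.72411799642497), np.float64(0.01327794020420544), np.float64(0.15656233400888092), np.float64(0.0007611333146110566))
scene collared [226.4, 439.1] 0.93 (array([0.55532951, 0.24638164]), np.float64(7.653149706562473), np.float64(0.045978545754720275), np.float64(0.15394734070457639), np.float64(0.0012236348549047472))
scene thin [219.4, 476.4] 0.7 (array([0.54219078, 0.3311255 ]), np.float64(8.1327737123096), np.float64(0.03565522688863832), np.float64(0.1543688035492637), np.float64(0.0007797797200331338))
side roller [340.4, 404.0] 0.72 (array([0.35635603, 0.18819046]), np.float64(35.93005752437749), np.float64(0.013991039339959465), np.float64(0.15510675400525398), np.float64(0.0009075993579334687))
side roller [156.0, 370.4] 0.68 (array([ 0.50198636, -0.2316294 ]), np.float64(-171.35915884030965), np.float64(0.05867970681048124), np.float64(0.15171950427578385), np.float64(0.0013613070853678248))
side collared [340.2, 277.9] 0.86 (array([0.55042954, 0.24715087]), np.float64(-171.84161382827745), np.float64(0.045704818662037086), np.float64(0.15202007346274257), np.float64(0.0012229492319372195))
side thin [392.4, 270.6] 0.56 (array([0.53756026, 0.3303865 ]), np.float64(-172.1125210493206), np.float64(0.03595546836899734), np.float64(0.1540585853711128), np.float64(0.0008587227522005789))
```

View pics/c4.png

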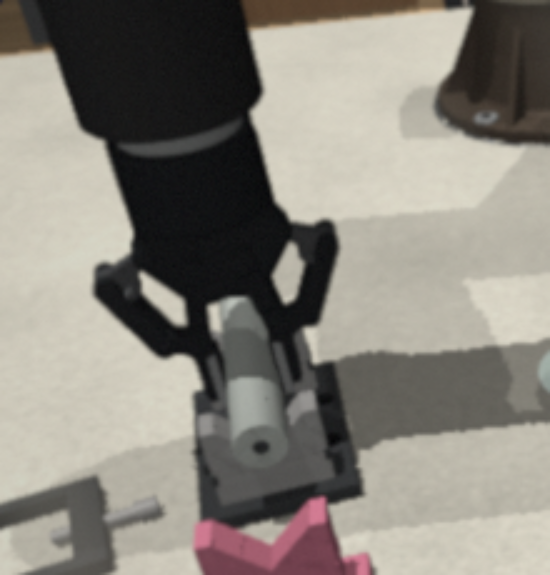

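It has seated: the axis fits at 0.059–0.0605 and the contact force is 10 N upward. I'll release and retreat straight up.

Request:
{"name": "send_rows", "arguments": {
  "series": [
    {"hand":32,"tx":0,"ty":0,"tz":0,"twist":0},
    {"hand":36,"tx":0,"ty":0,"tz":0,"twist":0},
    {"hand":45,"tx":0,"ty":0,"tz":0,"twist":0},
    {"hand":62,"tx":0,"ty":0,"tz":0,"twist":0},
    {"hand":62,"tx":0,"ty":0,"tz":0,"twist":0},
    {"hand":62,"tx":0,"ty":0,"tz":0,"twist":0},
    {"hand":62,"tx":0,"ty":0,"tz":0,"twist":0},
    {"hand":62,"tx":0,"ty":-10,"tz":0,"twist":0},
    {"hand":62,"tx":0,"ty":-30,"tz":0,"twist":0},
    {"hand":62,"tx":0,"ty":-60,"tz":0,"twist":0},
    {"hand":62,"tx":0,"ty":-95,"tz":0,"twist":0},
    {"hand":62,"tx":0,"ty":-130,"tz":0,"twist":0},
    {"hand":62,"tx":0,"ty":-150,"tz":0,"twist":0},
    {"hand":62,"tx":0,"ty":-150,"tz":0,"twist":0},
    {"hand":62,"tx":0,"ty":-150,"tz":0,"twist":0}
  ]
}}

```text
clock: 9.88
tcp_pos: [0.5047, -0.2321, 0.2662]
tool_rot: [[-0.153, 0.004, -0.988], [0.988, -0.0, -0.153], [-0.001, -1.0, -0.004]]
contact_force: [-0.4, 0.6, -1.2]
finger_gap: 0.0618
```

```bash
python3 look.py 5; python3 - <<'E'
from fit import *
p=arm.get_image('wrist'); save(p,'wrist5')
for t in ['roller','vstand']:
  for d in arm.outline_of(t,p)[:2]:
    m=d['mask'];X,_,_=pts(p,m)
    if t=='roller': print(d['at'],fitcyl(X[X[:,2]>.03]))
    else:
        q=X[abs(X[:,2]-.012)<.004]; print(d['at'],cv2.minAreaRect((q[:,:2]*1000).astype(np.float32)))
E
```

```text
9.8833 [ 0.50466213 -0.23209492  0.2662383 ] [-0.41527196  0.62156078 -1.23605252] 0.06183389022548966
scene roller [248.1, 122.4] 0.82 (array([ 0.50625371, -0.23185172]), np.float64(8.938668765282632), np.float64(0.05885330065675422), np.float64(0.15524132131831195), np.float64(0.0005406421833356297))
scene roller [190.9, 360.3] 0.57 (array([0.35816224, 0.18565803]), np.float64(36.146148515051905), np.float64(0.013314246723553974), np.float64(0.15545113597323024), np.float64(0.0006659146323900831))
scene collared [228.3, 437.6] 0.98 (array([0.5552092 , 0.24611411]), np.float64(7.55768656920392), np.float64(0.0456967593975234), np.float64(0.155461622662859), np.float64(0.001146043560610926))
scene thin [221.5, 478.9] 0.94 (array([0.54133108, 0.33070791]), np.float64(7.98713643980322), np.float64(0.035627757243645766), np.float64(0.1553659263272923), np.float64(0.0007821542656625876))
side roller [157.2, 359.1] 0.71 (array([ 0.50178385, -0.23125617]), np.float64(-171.23598171196224), np.float64(0.058590614709740085), np.float64(0.15500668884215063), np.float64(0.0012965548852092255))

[... 296 characters left out ...]
, np.float64(0.04564209317315239), np.float64(0.1518608566351743), np.float64(0.0012744812201074514))
side thin [393.8, 271.1] 0.78 (array([0.53795548, 0.33048062]), np.float64(-171.9610794086435), np.float64(0.03590431799134481), np.float64(0.15551771007851634), np.float64(0.0009167676382963175))
[210.4, 316.3] (array([ 0.50219717, -0.23427471]), np.float64(8.761485223881477), np.float64(0.06045456029998473), np.float64(0.15744555093361776), np.float64(0.0004028337970269219))
[204.4, 297.2] ((504.8368835449219, -234.1123046875), (135.23968505859375, 89.66595458984375), 8.69030475616455)
[366.4, 307.2] ((664.5260009765625, -216.1332244873047), (75.60838317871094, 89.9375), 4.213554382324219)
```

View pics/c5.png

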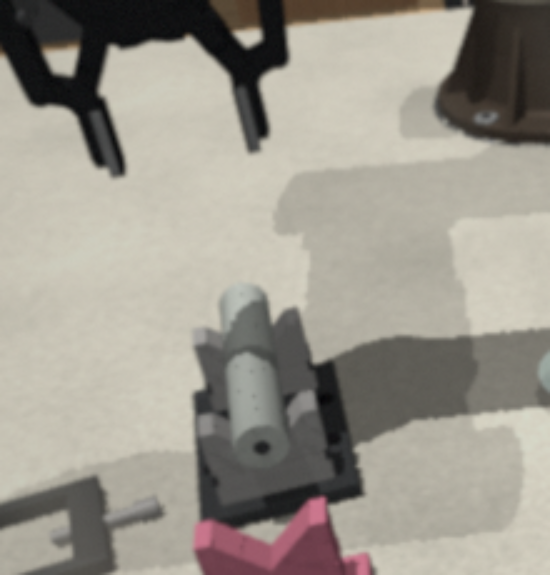

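View pics/wrist5.png

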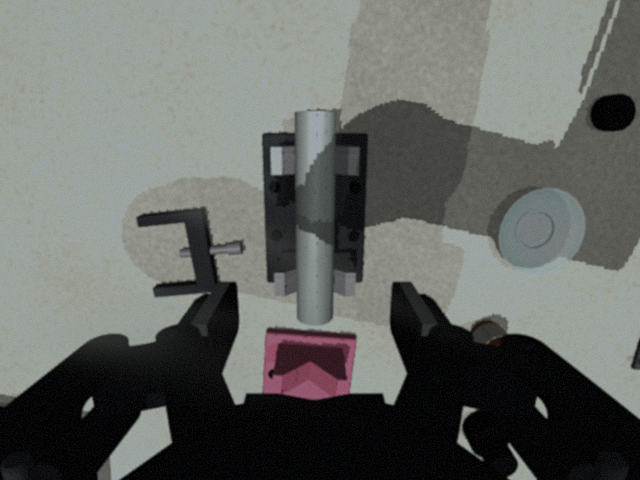

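The roller lies in both Vs at (210,316) in the wrist view, with its centre within 3 mm of midway, its axis about 60 mm up and its angle 0.1° off. The gripper is clear, so I'm handing in.

```bash
python3 -c "
from rig import arm
print(arm.job_done())"
```

```text
the job is handed in; nothing more can be done
None
```

The thick plain roller is now in the grey V-blocks, and I handed the job in at about 10 s. I lowered it until it rested in both Vs (about 10 N of upward force), then opened the fingers and retreated straight up.

**Last checks after release:**
- **Position:** the wrist camera puts the roller about 3 mm from midway along the groove, under 1 mm sideways and 0.1° off its direction.
- **Height:** the wrist camera gives an axis height of 60.5 mm. The scene and side cameras read 58.6–58.9 mm, but they had also read about 1.5 mm low on the roller in the rack.
- **Bystanders:** the collared shaft and thin rod measured within about 1 mm of where they were in earlier pictures.
- **Clearance:** the gripper is about 150 mm above the roller and touches nothing.

**Disagreements:** the scene and side cameras differed by 4–5 mm on lengthwise position, well inside the 20 mm tolerance. One move call was refused for missing keys, and nothing moved. No check failed.

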